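# Press a clamped leaf spring to its stop

## Task

Two spare leaf springs, one wide and one narrow, are held side by side in test clamps on the bench, each with its tip free. Press the free tip of the wide one straight down onto the stop below it, without bearing down hard, and hold it there for about two seconds so that its stiffness can be read on the clamp's dial; then let it spring back up and move clear. Do not press the narrow spring.

Things in the scene. Friction and masses are not known exactly. Their poses are not given: they have to be found in the camera images.
- wide_press (a point): The point to press, at the free end of the wide leaf spring: on its top face, on the centre line, 12 mm from the free edge, 83 mm from the clamp, 60 mm above the bench. The leaf is a level bare steel strip, 30 mm wide, 2 mm thick; the tip points toward the robot within 25 degrees. x runs from tip to clamp, z up. The point goes down 18 mm to where the leaf meets its stop, a rubber-topped post below.
- wide_tip: Outer half of the wide leaf, which bends; origin on its top face, 35 mm from the press point toward the clamp. The force at the tip grows evenly from 1 N to about 10 N on the stop; then it is firm. Let go, it springs back. Its aluminium clamp is fixed to the bench: base 170 x 60 x 10 mm, and behind the leaf a block with a round dial that rises to 104 mm above the bench.
- narrow_press (a point): The same point on the free end of the narrow leaf spring (strip 12 mm wide, about 4 N at its stop), in a like clamp beside the first, to its left or right. Its top face is also 60 mm above the bench. Not to be pressed. To the right of both clamps stand a tall instrument with a screen and a pipette stand nearly 0.3 m tall, both fixed: pass in front of them or high above.

How it is judged:
By the outcome, as a careful person would: the job done as asked, in the order asked, and still so for the second after the job is handed in, with the robot touching nothing.
It also fails if it takes over 40 s, if anything falls off the work surface, if the arm or the gripper's body presses on something with over 40 N, if the wrist force passes 120 N, or if a joint passes its speed limit or range.

## Robot

A 6-joint arm with a two-finger parallel gripper is mounted at the origin on a cart in front of the work surface, level with it; the furniture and walls round the work are solid. World frame = base frame: x ahead of the robot, y to its left, z up, the work surface at z = 0. Lengths are in m, angles in rad, forces in N, time in s.
With the tool pointing down it reaches from about 0.4 to 0.825 m from the base axis. Payload 7 kg.
Tool frame: the origin (TCP) lies midway between the tips of the shut fingers; the grasp point (between the pads) lies r.grip_point_offset behind it (r.grip_point_offset is the distance from the TCP to the grasp point, in m); z points along the fingers, y is the line along which they close (so a half turn about z gives the same grasp; the last joint's range is limited). The gripper opens to 85 mm and grips with 20 to 120 N. Pads are 22 mm wide; open, the fingers measure 114 mm over their backs; the gripper's body (76 mm by 85 mm) begins 54 mm behind the grasp point. The pads swing forward as they close: fully open they stand 13 mm farther back than shut.
Start: joints at [1.561, 0.359, 0.012, 0, -1.224, -0.288], TCP at [0.198, 0.645, 0.231] pointing down, gripper open.
Joint ranges: [-3.07, 3.07], [-1.43, 2.12], [-1.02, 1.25], [-3.03, 1.67], [-3.05, -0], [-3.03, 3.03]. Speed limits (rad/s): [2.39, 2.39, 3.01, 3.14, 3.14, 3.14].

## Interface

Orientations are given as a unit quaternion [x, y, z, w].
In Python, from workcell import r, viewer gives the robot as it stands.
- The arm moves only by the tool play_rows, never from a script. Its argument "commands" is one flat list of numbers, 4 for each row, row after row: the shift along the tool's x, y, z in m, then the turn about the tool's z in degrees. In form: [tx, ty, tz, yaw, tx, ty, tz, yaw, ...]. A call has 1 to 10 rows; each row shifts and turns the commanded pose from where the row before left it, along the tool's axes as they then stand; what a row does not reach is not made up. A row lasts 1/12 s, in which the tool goes at most 41.7 mm and 7.16 degrees, less where a joint would pass 70% of its speed; a pose out of reach is approached as far as the arm can. A call with a gripper value outside its range is refused whole. "claw" is the finger opening in m, from 0 to 0.0854, set as the call begins (left out, the last holds). The fingers move at their own pace and stop on an object; "newtons" is the grip in N (left out, the last holds). Time passes only in rows, so rows that do not move let the fingers close. It gives the time, the measured TCP pose, the force, the opening and the grip force at its end, in the units of the state.
- r.state(): the state, without advancing time (a new reading comes with each control period).
- viewer.capture(name): name is "scene" or "top"; returns a dict with "image" (400x640x3 uint8, blue, green, red), "intrinsics" (3x3 intrinsics, pixels), "R" (3x3) and "t" (3): a world point X has camera coordinates R X + t. Camera axes: x right, y down, z forward; pixel columns grow to the right and rows downward; lengths in m; the calibration is good to about 2 mm. A picture is of the moment at which its call begins. There is no depth.
- r.job_done(): hands the job in; it is judged then, once.
The state is a dict: "time": time; "qpos": joint angles; "qd": joint speeds; "joint_torque": joint torques, N m; "tool_pos": TCP position; "ee_rot": TCP orientation; "ft_force": force on the tool from outside, world axes, zero at the start; "torque": the same for the moment, N m; "gripper_width": finger opening in m; "gripper_force": force on a finger pad.
Only numpy, scipy, OpenCV 4.12 (cv2) and the standard library are available. Lean on these libraries where they do the work, as an engineer would, in place of code of your own. Each camera call takes 0.05 s, during which the arm holds its last target. There are 200 camera calls.

## Working session

There is one attempt and no reset: what is moved stays moved. The work goes in short steps, Python scripts to look and compute and a tool call to move; the robot and the scene stay as the last step left them, time stands still between calls to the robot, and variables do not carry over. Pictures are saved under pics/ and viewed, at most 10 in all, crops included, and the job is handed in when it is done.

Besides the shell and the picture viewer there is one more tool, called after ">>>" as a command line: name --argument value ..., lists and objects as JSON in quotes. play_rows: Moves the arm, as the interface text tells. Its arguments: {"type":"object","properties":{"commands":{"type":"array"},"claw":{"type":"number"},"newtons":{"type":"number"}},"required":["commands"]}

```bash
mkdir -p pics; python3 - <<'E'
from workcell import r, viewer
import cv2,pickle
d={}
for n in("scene","top"):
    c=viewer.capture(n); d[n]=c; cv2.imwrite(f"pics/{n}1.png",c["image"])
    print(n,c["intrinsics"],c["R"],c["t"])
pickle.dump(d,open("c1.pkl","wb"))
s=r.state(); print({k:s[k] for k in("time","tool_pos","ee_rot","ft_force","gripper_width")},r.grip_point_offset)
E
```

```text
scene [[364.76931144   0.         323.59824383]
 [  0.         364.76931144 204.65946681]
 [  0.           0.           1.        ]] [[ 0.68652178 -0.7270926  -0.00491954]
 [-0.53418825 -0.49976803 -0.68181729]
 [ 0.49328568  0.47071038 -0.73150596]] [-0.15206963  0.43603107  0.57258911]
top [[491.18022447   0.         323.74689987]
 [  0.         491.18022447 199.30346736]
 [  0.           0.           1.        ]] [[ 0.0264723  -0.99914249 -0.03183546]
 [-0.99751839 -0.02432406 -0.06607118]
 [ 0.06524015  0.03350552 -0.99730692]] [0.23354206 0.46915833 0.91745627]
{'time': 0.1, 'tool_pos': array([0.19796268, 0.64485724, 0.23045462]), 'ee_rot': array([ 9.88927492e-01, -1.48397612e-01, -4.48554113e-05,  7.49306718e-04]), 'ft_force': array([ 0.00479317, -0.88000953, -0.20881991]), 'gripper_width': 0.08534813646982653} 0.0187
```

View pics/scene1.png

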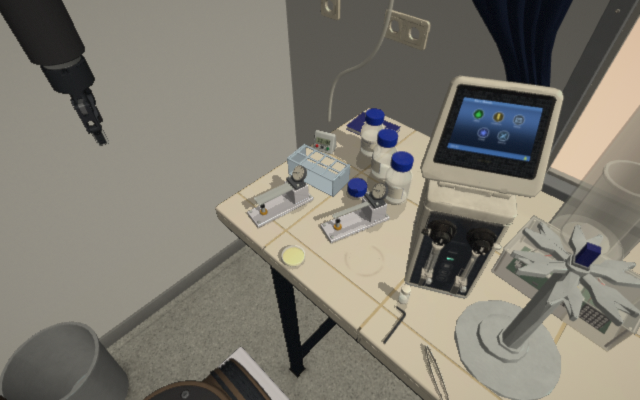

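View pics/top1.png

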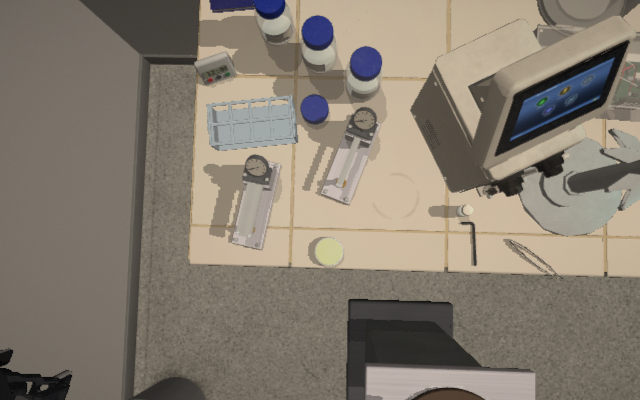

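The scene view shows two clamps, near (280,200) and (355,212). The top view shows the left one at about (255,205), which looks wider, and the right one at about (348,165). I'll zoom in on both.

```bash
python3 - <<'E'
import cv2,pickle,numpy as np
d=pickle.load(open("c1.pkl","rb"))
t=d["top"]["image"][95:255,215:395]; s=d["scene"]["image"][155:245,235:400]
a=cv2.resize(t,None,fx=3.6,fy=3.6,interpolation=cv2.INTER_CUBIC)
cv2.imwrite("pics/t2.png",a)
cv2.imwrite("pics/s2.png",cv2.resize(s,None,fx=4.8,fy=4.8,interpolation=cv2.INTER_CUBIC))
E
```

```text
(no output)
```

View pics/t2.png

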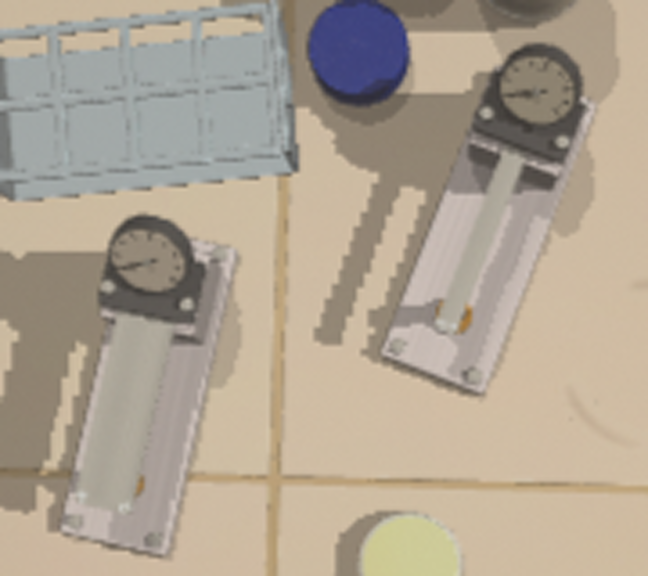

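View pics/s2.png

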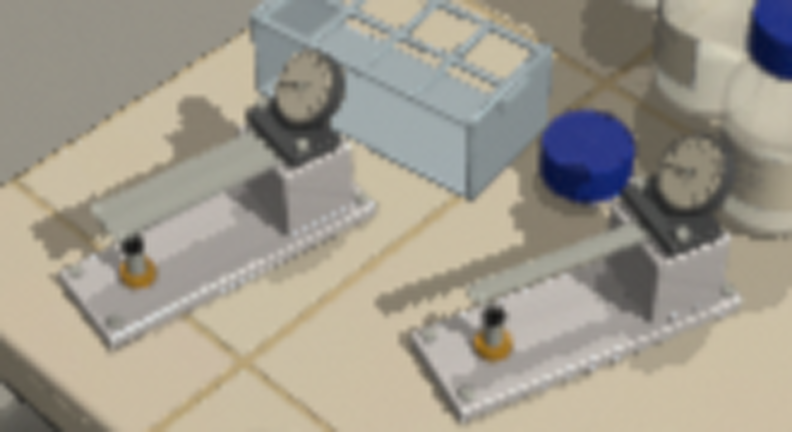

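The wide leaf belongs to the left clamp. In the top crop its tip corners are at about (78,502) and (128,513), and its root corners at about (118,318) and (172,328). In the scene crop the tip edge runs from about (93,207) to (110,235).

```bash
cat > h.py <<'E'
import numpy as np
def ray(c,px,z):
    K,R,t=map(np.asarray,(c["intrinsics"],c["R"],c["t"]))
    d=R.T@np.linalg.solve(K,[*px,1]); o=-R.T@t
    return o+d*(z-o[2])/d[2]
E
python3 - <<'E'
import pickle,numpy as np
from h import ray
from scipy.spatial.transform import Rotation as Ro
d=pickle.load(open("c1.pkl","rb")); np.set_printoptions(precision=4,suppress=True)
T=lambda p:((p[0]+.5)/3.6-.5+215,(p[1]+.5)/3.6-.5+95)
S=lambda p:((p[0]+.5)/4.8-.5+235,(p[1]+.5)/4.8-.5+155)
a,b,c,e=[ray(d["top"],T(p),.06) for p in[(78,502),(128,513),(118,318),(172,328)]]
print(a,b,c,e)
tip=(a+b)/2; root=(c+e)/2; x=root-tip; print("w",np.linalg.norm(a-b),np.linalg.norm(c-e),"L",np.linalg.norm(x))
x/=np.linalg.norm(x); print("axis",np.degrees(np.arctan2(x[1],x[0])),"press",tip+.012*x)
f,g=[ray(d["scene"],S(p),.06) for p in[(93,207),(108,232)]]; print("scene tip",f,g,(f+g)/2, "top mid",tip)
# base corners
q=[ray(d["top"],T(p),.01) for p in[(62,530),(167,557),(238,250)]];print("base",q, np.degrees(np.arctan2(*(q[2]-q[1])[1::-1])))
# narrow
n1,n2=[ray(d["top"],T(p),.06) for p in[(445,325),(512,158)]];print("narrow",n1,n2)
R=Ro.from_quat([ .98892749,-.14839761,0,.00075]).as_matrix();print(R)
E
```

```text
[0.3929 0.402  0.06  ] [0.388  0.3763 0.06  ] [0.487  0.3851 0.06  ] [0.4826 0.3572 0.06  ]
w 0.02614227940688373 0.02820650749241248 L 0.09605038202575521
axis -10.815895322228618 press [0.4022 0.3869 0.06  ]
scene tip [0.395  0.4031 0.06  ] [0.3888 0.3835 0.06  ] [0.3919 0.3933 0.06  ] top mid [0.3905 0.3892 0.06  ]
base [array([0.3772, 0.4206, 0.01  ]), array([0.3644, 0.3637, 0.01  ]), array([0.5301, 0.331 , 0.01  ])] -11.154433751152121
narrow [0.4874 0.2182 0.06  ] [0.5736 0.1862 0.06  ]
[[ 0.956  -0.2935 -0.0002]
 [-0.2935 -0.956  -0.0015]
 [ 0.0002  0.0015 -1.    ]]
```

>>> play_rows --commands '[0.027,0.0185,0,0,0.027,0.0185,0,0,0.027,0.0185,0,-1,0.027,0.0185,0,-1,0.027,0.0185,0,-1,0.027,0.0185,0,-1,0.027,0.0185,0,-1,0.027,0.0185,0,-1,0.027,0.0185,0,0,0.027,0.0185,0,0]' --claw 0 --newtons 30

```text
time: 0.93
tool_pos: [0.4142, 0.3978, 0.2311]
ee_rot: [0.995, -0.096, -0.0, 0.0]
ft_force: [1.1, 0.5, -1.1]
gripper_width: -0.0001
gripper_force: 0.0
```

>>> play_rows --commands '[0,0,0.02,0,0,0,0.02,0,0,0,0.02,0,0,0,0.02,0,0,0,0.02,0,0,0,0.02,0,0,0,0,0,0,0,0,0]'

```text
time: 1.6
tool_pos: [0.4133, 0.3985, 0.1105]
ee_rot: [0.995, -0.096, -0.0, 0.001]
ft_force: [-0.2, 0.5, 0.4]
gripper_width: 0.0
gripper_force: 0.0
```

```bash
cat > look.py <<'E'
import sys,cv2,pickle,numpy as np
from workcell import r,viewer
from scipy.spatial.transform import Rotation as Ro
np.set_printoptions(precision=4,suppress=True)
n=sys.argv[1]; s=r.state(); p=s["tool_pos"]; M=Ro.from_quat(s["ee_rot"]).as_matrix()
print(s["time"],p,"force",s["ft_force"],"w",s["gripper_width"]); print(M)
print("tool shift",M.T@(np.array([.4027,.3885,p[2]])-p),"xang",np.degrees(np.arctan2(M[1,0],M[0,0])))
c={k:viewer.capture(k) for k in("scene","top")}; pickle.dump(c,open(n+".pkl","wb"))
a=cv2.resize(c["scene"]["image"][120:240,220:380],(640,480),interpolation=cv2.INTER_CUBIC)
cv2.imwrite(f"pics/{n}.png",a)
E
python3 look.py l1
```

```text
1.6 [0.4133 0.3985 0.1105] force [-0.2428  0.4516  0.4439] w 4.168280660366647e-05
[[ 0.9814 -0.1918 -0.0012]
 [-0.1918 -0.9814 -0.0026]
 [-0.0007  0.0028 -1.    ]]
tool shift [-0.0084  0.0119  0.    ] xang -11.059556225155548
```

View pics/l1.png

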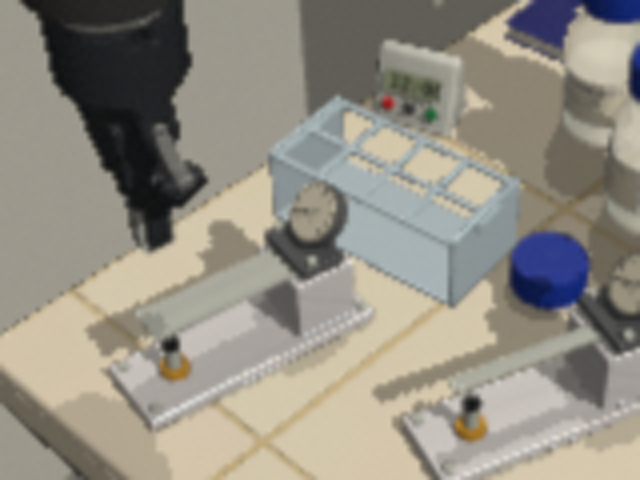

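The shut fingertips are at about (155,243), above and left of the leaf tip, whose edge runs from (138,313) to (150,330). Next I'll centre the tool over the press point and come down to about 8 mm above the leaf.

>>> play_rows --commands '[-0.003,0.004,0,0,-0.003,0.004,0,0,-0.0024,0.004,0,0,0,0,0.01,0,0,0,0.01,0,0,0,0.01,0,0,0,0.01,0,0,0,0.003,0,0,0,0,0,0,0,0,0]'

```text
time: 2.53
tool_pos: [0.4031, 0.389, 0.0678]
ee_rot: [0.995, -0.096, -0.0, 0.001]
ft_force: [0.4, 0.1, 0.0]
gripper_width: -0.0002
gripper_force: 0.0
```

```bash
python3 look.py l2; python3 - <<'E'
import cv2,pickle,numpy as np
c=pickle.load(open("l2.pkl","rb"))
a=cv2.resize(c["scene"]["image"][170:230,240:320],(640,480),interpolation=cv2.INTER_CUBIC)
for n,k in(("x",0),): 
  # mark expected press point and tip edge point
  for X,col in(((.4027,.3885,.06),(0,0,255)),((.3909,.3908,.06),(0,255,0))):
    C=c["scene"];p=C["intrinsics"]@(C["R"]@np.array(X)+C["t"]);p=p[:2]/p[2]
    q=((p-[240,170]+.5)*8-.5).astype(int);cv2.circle(a,tuple(int(v) for v in q),4,col,-1);print(q)
cv2.imwrite("pics/l2z.png",a)
E
```

```text
2.5333 [0.4031 0.389  0.0678] force [0.4303 0.073  0.0361] w -0.00023766000237421175
[[ 0.9814 -0.1918 -0.0004]
 [-0.1918 -0.9814 -0.001 ]
 [-0.0001  0.0011 -1.    ]]
tool shift [-0.0003  0.0006  0.    ] xang -11.058476838452831
[164 235]
[130 251]
```

View pics/l2z.png

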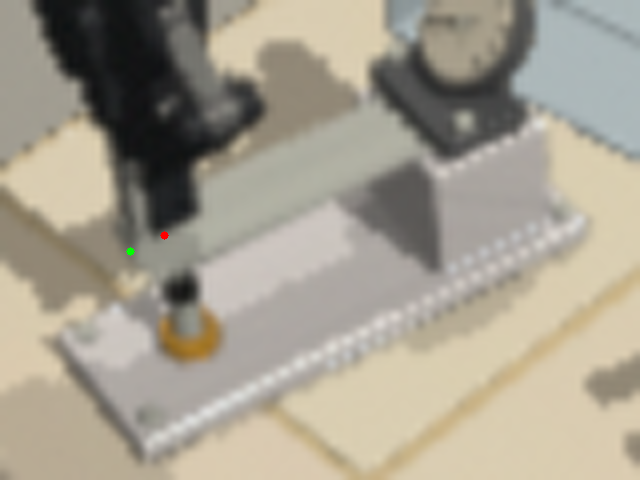

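The projected tip edge and centre line agree with the picture to about 1 mm, so I'll shift 1 mm toward −y and press slowly.

>>> play_rows --commands '[0,0.001,0.002,0,0,0,0.003,0,0,0,0.003,0,0,0,0.003,0,0,0,0.003,0,0,0,0.002,0,0,0,0.002,0,0,0,0.002,0,0,0,0,0]'

```text
time: 3.38
tool_pos: [0.4037, 0.3884, 0.0488]
ee_rot: [0.995, -0.096, 0.001, -0.0]
ft_force: [2.1, -1.7, 8.9]
gripper_width: 0.0001
gripper_force: 3.9
```

>>> play_rows --commands '[0,0,0.001,0,0,0,0.001,0,0,0,0.001,0,0,0,0.001,0,0,0,0,0,0,0,0,0]'

```text
time: 3.88
tool_pos: [0.4041, 0.3885, 0.0455]
ee_rot: [0.995, -0.096, 0.001, -0.001]
ft_force: [2.7, -3.8, 10.9]
gripper_width: 0.0001
gripper_force: 4.9
```

>>> play_rows --commands '[0,0,0.001,0,0,0,0.001,0,0,0,0,0,0,0,0,0]'

```text
time: 4.22
tool_pos: [0.4043, 0.3887, 0.0439]
ee_rot: [0.995, -0.096, 0.001, -0.001]
ft_force: [2.1, -4.0, 13.8]
gripper_width: -0.0001
gripper_force: 6.0
```

```bash
python3 look.py l3; python3 - <<'E'
import cv2,pickle
c=pickle.load(open("l3.pkl","rb"))
cv2.imwrite("pics/l3z.png",cv2.resize(c["scene"]["image"][170:230,240:320],(640,480),interpolation=cv2.INTER_CUBIC))
E
```

```text
4.2167 [0.4043 0.3887 0.0439] force [ 2.1239 -4.0033 13.7811] w -0.00010585619091587398
[[ 0.9816 -0.191   0.0024]
 [-0.191  -0.9816  0.0013]
 [ 0.0022 -0.0017 -1.    ]]
tool shift [-0.0015  0.0005 -0.    ] xang -11.011898411282921
```

View pics/l3z.png

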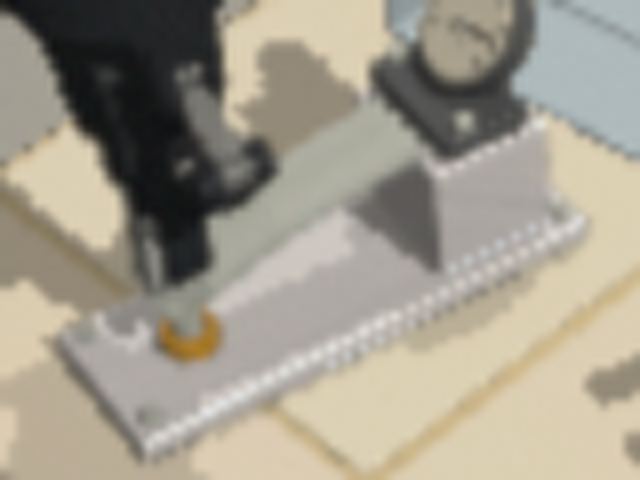

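The leaf is bent down, its end is at the post top near (185,300), and the dial needle has turned. I'll go half a millimetre further to confirm the stop.

>>> play_rows --commands '[0,0,0.0005,0,0,0,0,0,0,0,0,0]'

```text
time: 4.57
tool_pos: [0.4043, 0.3887, 0.0435]
ee_rot: [0.995, -0.096, 0.001, -0.001]
ft_force: [2.4, -4.6, 14.0]
gripper_width: 0.0003
gripper_force: 6.5
```

>>> play_rows --commands '[0,0,0.0005,0,0,0,0.0005,0,0,0,0,0,0,0,0,0]'

```text
time: 4.9
tool_pos: [0.4045, 0.3889, 0.0432]
ee_rot: [0.995, -0.096, 0.001, -0.001]
ft_force: [0.9, -5.3, 21.1]
gripper_width: -0.0002
gripper_force: 9.6
```

The force rose 7 N in 0.3 mm, so the leaf is on the stop. I'll ease off slightly and hold.

>>> play_rows --commands '[0,0,-0.0003,0,0,0,0,0,0,0,0,0,0,0,0,0,0,0,0,0,0,0,0,0,0,0,0,0,0,0,0,0]'

```text
time: 5.57
tool_pos: [0.4045, 0.3888, 0.0433]
ee_rot: [0.995, -0.096, 0.001, -0.001]
ft_force: [1.8, -4.1, 19.4]
gripper_width: 0.0005
gripper_force: 8.6
```

>>> play_rows --commands '[0,0,0,0,0,0,0,0,0,0,0,0,0,0,0,0,0,0,0,0,0,0,0,0,0,0,0,0,0,0,0,0,0,0,0,0,0,0,0,0]'

```text
time: 6.4
tool_pos: [0.4045, 0.3889, 0.0433]
ee_rot: [0.995, -0.096, 0.001, -0.001]
ft_force: [1.8, -4.9, 18.5]
gripper_width: -0.0001
gripper_force: 8.6
```

>>> play_rows --commands '[0,0,0,0,0,0,0,0,0,0,0,0,0,0,0,0,0,0,0,0]'

```text
time: 6.82
tool_pos: [0.4044, 0.3888, 0.0433]
ee_rot: [0.995, -0.096, 0.001, -0.001]
ft_force: [1.3, -5.1, 19.0]
gripper_width: -0.0002
gripper_force: 8.6
```

>>> play_rows --commands '[0,0,-0.003,0,0,0,-0.003,0,0,0,-0.003,0,0,0,-0.003,0,0,0,-0.003,0,0,0,-0.004,0,0,0,-0.006,0,0,0,-0.015,0,0,0,-0.02,0,0,0,-0.02,0]'

```text
time: 7.65
tool_pos: [0.4026, 0.3875, 0.1214]
ee_rot: [0.995, -0.096, -0.0, 0.001]
ft_force: [0.1, 0.5, -0.5]
gripper_width: 0.0002
gripper_force: 0.0
```

>>> play_rows --commands '[0,0,-0.02,0,0,0,-0.02,0,0,0,-0.02,0,0,0,-0.01,0,0,0,0,0,0,0,0,0,0,0,0,0,0,0,0,0]'

```text
time: 8.32
tool_pos: [0.4024, 0.3875, 0.1897]
ee_rot: [0.995, -0.096, -0.001, 0.001]
ft_force: [0.2, 0.1, -0.4]
gripper_width: -0.0004
gripper_force: 0.0
```

```bash
python3 look.py l4
```

```text
8.3167 [0.4024 0.3875 0.1897] force [ 0.1746  0.0666 -0.4384] w -0.000431266062259406
[[ 0.9814 -0.192  -0.0013]
 [-0.192  -0.9814 -0.002 ]
 [-0.0009  0.0022 -1.    ]]
tool shift [ 0.0001 -0.001  -0.    ] xang -11.071070915151017
```

View pics/l4.png

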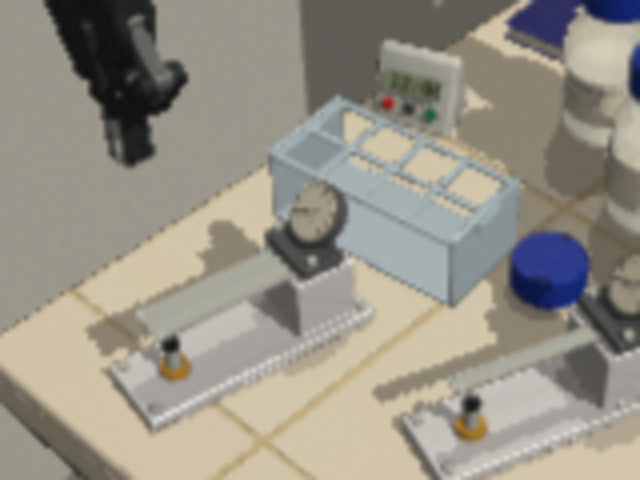

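The leaf has sprung back level, with its tip edge at (145,320) as before, and the gripper is well clear at (130,155).

```bash
python3 -c "
from workcell import r
print(r.job_done())"
```

```text
the job is handed in; nothing more can be done
None
```

I pressed the wide spring's tip onto its stop at about 19 N on the wrist sensor (peak reading 21 N), held it there for about 2 s, then released it; it sprang back level, the arm is clear, the narrow spring was not touched, and the job was handed in at about 8.3 s.

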